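# Clamp a serum rack in its aliquoting nest

### The arm

A 7-joint arm with a two-finger parallel gripper is mounted at the origin on a cart in front of the work surface, level with it; the furniture and walls round the work are solid. World frame = base frame: x ahead of the robot, y to its left, z up, the work surface at z = 0. Lengths are in m, angles in rad, forces in N, time in s.
With the tool pointing down it reaches from about 0.425 to 0.875 m from the base axis. Payload 4.7 kg.
Tool frame: the origin (TCP) lies midway between the tips of the shut fingers; the grasp point (between the pads) lies 19 mm behind it; z points along the fingers, y is the line along which they close (so a half turn about z gives the same grasp; the last joint's range is limited). The gripper opens to 87 mm and grips with 3 to 60 N. Pads are 19 mm wide; open, the fingers measure 117 mm over their backs; the gripper's body (75 mm by 190 mm) begins 51 mm behind the grasp point.
Start: joints at [1.314, 0.321, -0.07, 1.45, 0.023, 1.371, -0.057], TCP at [0.174, -0.626, 0.223] pointing down, gripper open.
Joint ranges: [-2.86, 2.86], [-0.3, 2.09], [-1.38, 1.24], [0.06, 2.45], [-1.56, 4.7], [0.09, 2.05], [-2.69, 2.69]. Speed limits (rad/s): [2.57, 2.57, 3.14, 3.14, 3.14, 3.14, 3.14].

### API

Orientations are given as a rotation vector (axis times angle).
In Python, from bench import ctrl, get_image, calibration gives the robot as it stands.
- The arm moves only by the tool apply_moves, never from a script. Its arguments are lists of equal length, an entry for each row: "dp": the shift along the tool's x, y, z in m, a list of three; "twist": the turn, a rotation vector about the tool's x, y, z in rad, a list of three; "fingers": the closure, from 0 (fully open) to 1 (shut). In form: {"dp": [[dx, dy, dz], ...], "twist": [[ax, ay, az], ...], "fingers": [fingers, ...]}. A call has 1 to 10 rows; each row shifts and turns the commanded pose from where the row before left it, along the tool's axes as they then stand; what a row does not reach is not made up. A row lasts 1/10 s, in which the tool goes at most 50 mm and 8.59 degrees, less where a joint would pass 70% of its speed; a pose out of reach is approached as far as the arm can. A call is refused whole if a number of a shift passes 0.05 or a number of a turn 0.15, either way. A call with a gripper value outside its range is refused whole. The fingers move at their own pace and stop on an object; "newtons" is the grip in N (left out, the last holds). Time passes only in rows, so rows that do not move let the fingers close. It gives the time, the measured TCP pose, the force, the opening and the grip force at its end, in the units of the state.
- ctrl.get_state(): the state, without advancing time (a new reading comes with each control period).
- get_image(name): name is "scene" or "side" or "wrist"; returns the picture (420x560x3 uint8, red, green, blue); there is no depth.
- calibration(name): a dict with "fx", "fy", "cx", "cy" (pixels), "eye" and "attitude" of the camera in the world; the wrist camera has in their place "hand_eye" (4x4, takes a point from camera to tool coordinates, whose origin is the TCP and whose axes are the flange's). Camera axes: x right, y up, looking along -z (the intrinsics and any distortion apply to the point x, -y, -z); pixel columns grow to the right and rows downward; lengths in m; the calibration is good to about 2 mm. A picture is of the moment at which its call begins: read the wrist's pose just before it. calibration takes no time and is no camera call.
- ctrl.close_job(): hands the job in; it is judged then, once.
The state is a dict: "time": time; "joint_positions": joint angles; "qd": joint speeds; "joint_torque": joint torques, N m; "position": TCP position; "tool_rot": TCP orientation; "ft_force": force on the tool from outside, world axes, zero at the start; "torque": the same for the moment, N m; "grip_width": opening from 0.0 (shut) to 1.0 (fully open); "grip_force": force on a finger pad.
Only numpy, scipy, OpenCV 4.12 (cv2) and the standard library are available. Lean on these libraries where they do the work, as an engineer would, in place of code of your own. Each camera call takes 0.05 s, during which the arm holds its last target. There are 200 camera calls.

### The job

The rack of spun serum tubes has to be clamped in its nest before it is aliquoted. With the fingertips only, push the rack along its lane until it is fully home against the grey end stop; then push the red knob along its L-shaped slot to the corner, against its spring, and on sideways into the seat at the end of the slot, so that the knob stays latched there by itself and the clamp bar presses on the rack. Push gently: do not grip or force the knob, do not lift or tip the rack, and leave the other things on the bench as they are.

Things in the scene. Friction and masses are not known exactly. Their poses are not given: they have to be found in the camera images.
- rack_nest: aluminium rack nest with a white clamp housing, fixed. Own frame, mm: origin on the bench, x across the lane to the back fence (away from the robot, up to 13 deg yaw), y along the lane to the end stop (robot's left). Lane floor z=8, x 26 to 116, y -212 to 190; front lip x 28 to 34, top z=15.5; fence from x=98, top z=51. Housing x -94 to -6, y -72 to 72, flat slotted top at z=41
- end_stop (a point): middle of the face of the grey end stop (nest frame 67,165,22), which looks along -y of the nest; top of the stop at z=37.5
- slot_corner (a point): where the knob's axis stands at the corner of the L-shaped slot, on the housing's top: nest frame (-27.5,-22,41). The first leg, 12.5 wide, runs straight along +x of the nest from (-62,-22), where the knob starts, to here: 34.5 mm. The side leg is 15.5 wide, so there is room of 2.7 mm before and after this point. The pin in the slot is 10 thick
- slot_end (a point): middle of the end of the slot for the knob's axis, on the housing's top: nest frame (-27.5,14,41), 36 mm along +y of the nest from the corner; the end wall stops the knob 6 mm farther on. From 6 mm before this point to the wall the side of the slot nearer the robot is set back by 2.5 mm: a seat into which the spring draws the released knob. A green dot lies beside it
- lock_knob: upright red knob, a plain cylinder of diameter 20, from 49 to 88 mm above the bench, over the housing. Axes as the nest's. It only slides in x and y of the nest, where the slot lets it, and cannot rise or turn. Its origin lies on its axis at bench height (z=0)
- knob_mid (a point): point on the knob's axis, 68 mm above the bench
- clamp_slide (a joint): travel of knob and clamp along +x of the nest, m: 0 as found, 0.032 to 0.037 at the corner and in the side leg, about 0.029 latched in the seat. Spring-returned: 2 N to start, 4 N at the end, and 3 to 5 N more from where the bar meets the rack (0.02 to 0.027). Let go before it is latched, it springs back to 0
- pin_slide (a joint): travel of the knob sideways along +y of the nest, m: 0 in the first leg (1 mm play), 0.030 to 0.042 (the end wall) in the seat; possible only at the corner. No spring, light friction
- clamp_bar: rubber-faced clamp bar between housing and rack, 170 mm along y of the nest, moved along +x by the knob and sprung (gives up to 17 mm). Its face stands at x=14 in the nest as found, about 40 when latched on the rack, 24 to 46 above the bench. Origin: middle of its back
- serum_rack: black rack of spun serum tubes, 60x327x118 mm, about 0.55 kg, loose on the lane floor, 2 to 3 mm play either side, axes as the nest's. Origin: centre of underside. Own frame: foot y -137 to 164; tubes y -122 to 149, up to z=118. It starts 25 to 55 mm short of home; home, its origin is at y=1 in the nest and its foot touches the end stop. Slides with 2 to 5 N and stays put
- grip_end (a point): middle of the outer end face (looks along -y, robot's right) of the rack's hooked end grip: rack frame (0,-160,45), 53 mm above the bench. The grip is 40 wide in x, 20 along y and spans 24 to 68 mm above the bench; push here along +y of the nest
- tip_box: pipette tip box, blue with a clear lid, 130x85x70, standing loose; origin: centre of its underside. Leave alone
- bench_timer: white count-down timer lying on its back, 64x64x22, loose; origin: centre of its underside. Leave alone
- marker: black and white lab marker lying down, 134 long, 15 high, loose; origin: centre of its underside. Leave alone
- label_roll: roll of white tube labels lying flat, 58 across, 24 high, loose; origin: centre of its underside. Leave alone
- forceps: steel forceps lying flat, 128 long, 8 high, loose; origin: centre of its underside. Leave alone

How it is judged:
On the way, in this order (a step that is already met when the one before it is completed fails the run):
1. the rack stands fully home against the end stop (within 5 mm) (y of serum_rack in the frame of rack_nest above -0.004 m), for 0.2 s.
2. the knob is pushed along its slot to the corner (value of joint clamp_slide above 0.029 m).
At the end, for the whole second after the job is handed in: the knob rests in the seat at the end of the slot (sideways travel over 28.5 mm, drawn back by its spring to a clamp travel of 26 to 30.7 mm), the clamp bar presses on the rack with more than 1 N, and the rack stands upright on the lane floor, at rest, within 6 mm of the end stop (value of joint pin_slide above 0.0285 m and value of joint clamp_slide between 0.026 and 0.0307 m and contact force between clamp_bar and serum_rack above 1 N and y of serum_rack in the frame of rack_nest above -0.005 m and angle between serum_rack's own z axis and vertical below 0.05 rad and z of serum_rack in the frame of rack_nest below 0.012 m and linear speed of serum_rack below 0.02 m/s); the robot touches nothing.
It fails at once if the rack is lifted by 8 mm or tipped by more than 7 degrees (z of serum_rack in the frame of rack_nest above 0.016 m or angle between serum_rack's own z axis and vertical above 0.12 rad).
It fails at once if the knob is pinched or forced: the fingers bear on it with over 40 N in all (contact force between the fingers and lock_knob above 40 N).
It fails at once if the tip box, timer, marker, label roll or forceps is moved by 20 mm (distance of any of tip_box, bench_timer, marker, label_roll, forceps from where it was at the start of the episode above 0.02 m).
It also fails if it takes over 48 s, if anything falls off the work surface, if the arm or the gripper's body presses on something with over 40 N, if the wrist force passes 120 N, or if a joint passes its speed limit or range.

## Working session

There is one attempt and no reset: what is moved stays moved. The work goes in short steps, Python scripts to look and compute and a tool call to move; the robot and the scene stay as the last step left them, time stands still between calls to the robot, and variables do not carry over. Pictures are saved under pics/ and viewed, at most 10 in all, crops included, and the job is handed in when it is done.

Besides the shell and the picture viewer there is one more tool, called after "Emit:" as name(argument=value, ...), one argument or row to a line, values as JSON. apply_moves: Moves the arm, as the interface text tells. Its arguments: {"type":"object","properties":{"dp":{"type":"array"},"twist":{"type":"array"},"fingers":{"type":"array"},"newtons":{"type":"number"}},"required":["dp","twist","fingers"]}

```bash
mkdir -p pics; ls; python3 - <<'E'
from bench import ctrl,get_image,calibration
import cv2
for n in("scene","side"):
    cv2.imwrite(f"pics/{n}0.png",get_image(n)[:,:,::-1]); print(n,calibration(n))
print(calibration("wrist")); print(ctrl.get_state())
E
```

```text
pics
scene {'fx': 436.4769813245378, 'fy': 436.4769813245378, 'cx': 276.171569055568, 'cy': 205.76312356767139, 'eye': array([-0.01944971, -1.08716643,  0.60817664]), 'attitude': array([ 1.15237165, -0.23338467, -0.39132708])}
side {'fx': 383.895786029214, 'fy': 383.895786029214, 'cx': 276.9595361830811, 'cy': 214.40279076339186, 'eye': array([0.16948565, 0.93642091, 0.61521813]), 'attitude': array([ 0.25911779, -1.46127783, -2.45183494])}
{'fx': 298.2751653989785, 'fy': 298.2751653989785, 'cx': 276.25669723072554, 'cy': 214.66020389874112, 'hand_eye': array([[ 2.27824028e-03,  9.69352940e-01,  2.45661735e-01,
         6.77104121e-02],
       [ 9.99997373e-01, -2.27037320e-03, -3.15235736e-04,
         1.37249012e-03],
       [ 2.52169133e-04,  2.45661808e-01, -9.69355566e-01,
        -1.62286605e-01],
       [ 0.00000000e+00,  0.00000000e+00,  0.00000000e+00,
         1.00000000e+00]])}
{'time': 0.1, 'joint_positions': array([ 1.31408787,  0.32177105, -0.07007858,  1.45150624,  0.02260513,
        1.37079898, -0.05694389]), 'qd': array([ 1.46457848e-04, -1.42998581e-03, -1.00089946e-03, -1.48757779e-03,
        8.19889228e-04, -1.04237588e-03,  3.35206367e-05]), 'joint_torque': array([ 4.11800966e-04, -4.92571378e+01, -4.05724961e-01, -3.13397527e+01,
       -6.41585025e-02,  3.95025162e-02,  6.43851240e-05]), 'position': array([ 0.17370327, -0.62586795,  0.22157991]), 'tool_rot': array([-3.11119159e+00, -4.23827401e-01,  5.10763110e-04]), 'ft_force': array([ 0.00409308, -0.70183202,  0.48837729]), 'torque': array([-0.00717545,  0.04999283,  0.02265134]), 'grip_force': 0.0, 'grip_width': 1.001569788997266}
```

View pics/scene0.png

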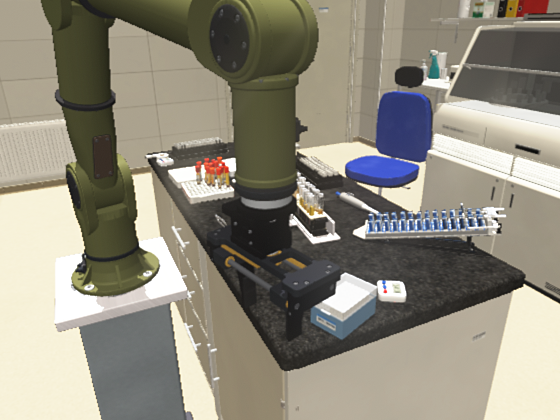

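View pics/side0.png

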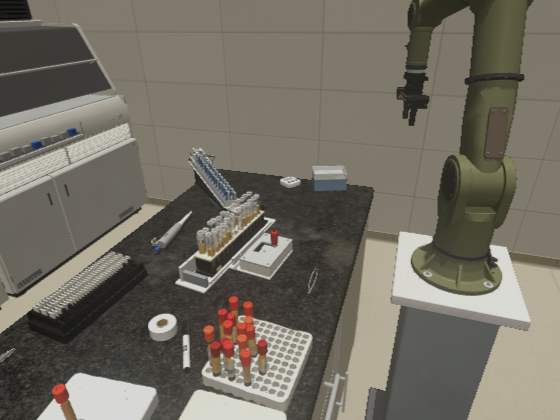

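The side view shows the nest: red knob near (274,237), rack about (200-265, 195-270), end stop near (198,277). I'll enlarge that area to pick points.

```bash
cat > h.py <<'E'
import numpy as np, cv2
from scipy.spatial.transform import Rotation as R
from scipy.optimize import least_squares
from bench import ctrl,get_image,calibration
def cam(n,st=None):
    c=calibration(n)
    if n=="wrist":
        T=np.eye(4);T[:3,:3]=R.from_rotvec(st["tool_rot"]).as_matrix();T[:3,3]=st["position"]
        T=T@c["hand_eye"];return c,T[:3,:3],T[:3,3]
    return c,R.from_rotvec(c["attitude"]).as_matrix(),np.array(c["eye"])
def proj(C,P):
    c,Rm,e=C; q=(np.atleast_2d(P)-e)@Rm
    return np.c_[c["cx"]+c["fx"]*q[:,0]/-q[:,2], c["cy"]+c["fy"]*q[:,1]/q[:,2]]
def nest(p,P):  # p=x,y,yaw ; P nest-frame m
    P=np.atleast_2d(P);c,s=np.cos(p[2]),np.sin(p[2])
    return np.c_[p[0]+c*P[:,0]-s*P[:,1],p[1]+s*P[:,0]+c*P[:,1],P[:,2]]
def fit(C,N,px,p0):
    r=least_squares(lambda p:(proj(C,nest(p,N))-px).ravel(),p0); return r.x,(proj(C,nest(r.x,N))-px)
E
python3 - <<'E'
import cv2
i=cv2.imread("pics/side0.png")[185:300,165:305]
cv2.imwrite("pics/side0c.png",cv2.resize(i,None,fx=5,fy=5,interpolation=cv2.INTER_CUBIC))
E
```

```text
(no output)
```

View pics/side0c.png

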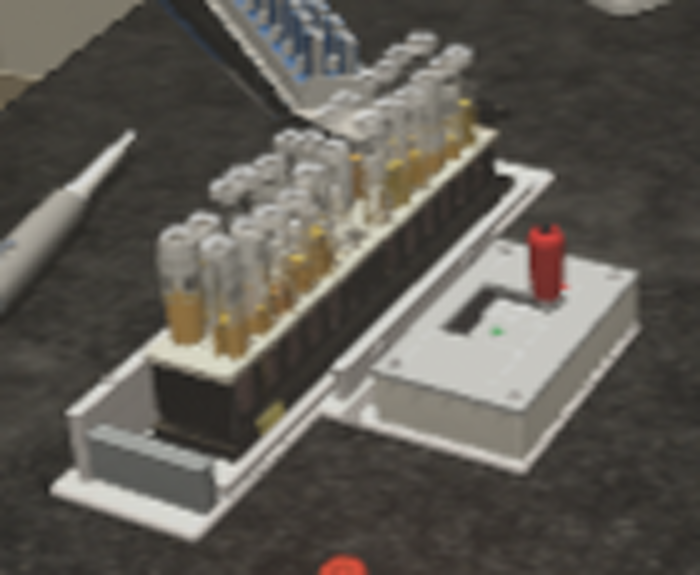

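The crop shows housing-top corners at (523,410), (372,373), (637,272), (497,238), and knob top at (547,230) in crop pixels (×5, offset 165,185). Fitting the nest pose from these.

```bash
python3 - <<'E'
from h import *
C=cam("side")
N=np.array([[-94,72,41],[-6,72,41],[-94,-72,41],[-6,-72,41],[-62,-22,88]])/1e3
uv=np.array([[523,410],[372,373],[637,272],[497,238],[547,230]])
px=uv/5+[165,185]-.4
p,r=fit(C,N,px,[.5,0,0]);print(p,np.degrees(p[2]));print(r.round(2))
# rack: front-end(+y) corners at top? report lane-floor/rack tests
# predicted crop px for stop top & rack foot & grip for origin y=-30..-50
for n,P in dict(stopL=[98,165,37.5],stopR=[34,165,37.5],fence=[98,190,51],knobbase=[-62,-22,49]).items():
    print(n,((proj(C,nest(p,np.array(P)/1e3))-[165,185]+.4)*5).round())
for o in(-25,-35,-45,-55):
    print(o,[((proj(C,nest(p,np.array([x,o+164,z])/1e3))-[165,185]+.4)*5).round() for x,z in((37,8),(97,8))])
    g=nest(p,np.array([67,o-160,53])/1e3)[0]; print("grip",g)
for P in([-62,-22,68],[-27.5,-22,68],[-27.5,14,68]): print(nest(p,np.array(P)/1e3))
E
```

```text
[ 0.53522193  0.11646313 -0.10948511] -6.273034579209502
[[ 0.21  0.2 ]
 [ 0.09 -0.6 ]
 [-0.08  0.08]
 [ 0.04  0.35]
 [-0.27  0.07]]
stopL [[101. 424.]]
stopR [[207. 456.]]
fence [[ 66. 430.]]
knobbase [[547. 292.]]
-25 [array([[237., 473.]]), array([[140., 443.]])]
grip [ 0.58160647 -0.07475004  0.053     ]
-35 [array([[248., 462.]]), array([[152., 433.]])]
grip [ 0.5805138  -0.08469016  0.053     ]
-45 [array([[259., 451.]]), array([[163., 422.]])]
grip [ 0.57942114 -0.09463029  0.053     ]
-55 [array([[269., 440.]]), array([[174., 412.]])]
grip [ 0.57832847 -0.10457041  0.053     ]
[[0.4711893  0.10136938 0.068     ]]
[[0.50548273 0.09759968 0.068     ]]
[[0.50941632 0.13338413 0.068     ]]
```

```bash
cat >> h.py <<'E'
P0=np.array([0.53522,0.11646,-0.10949])
def to(n,yaw):  # target nest point mm (z world), nest yaw rad of tool x; prints tool-frame shift then twist z
    s=ctrl.get_state();Rm=R.from_rotvec(s["tool_rot"]).as_matrix()
    t=nest(P0,np.array(n)/1e3)[0];d=Rm.T@(t-s["position"])
    y=np.arctan2(Rm[1,0],Rm[0,0]);w=(P0[2]+yaw-y+np.pi)%(2*np.pi)-np.pi
    Rt=R.from_euler("z",P0[2]+yaw).as_matrix()@np.diag([1,-1,-1.])
    c,sn=np.cos(P0[2]),np.sin(P0[2]);q=s["position"]-[P0[0],P0[1],0]
    print("t",s["time"],"TCP nest mm",(np.array([c*q[0]+sn*q[1],-sn*q[0]+c*q[1],q[2]])*1e3).round(1),"tilt",Rm[:2,2].round(4),"f",s["ft_force"].round(2),"w",s["grip_width"])
    print("target",t.round(3),"tool shift",d.round(4),"twist",(R.from_matrix(Rm.T@Rt).as_rotvec()).round(4))
E
python3 - <<'E'
from h import *
to([67,-238,250],np.pi/2)
c,Rm,e=cam("side")
for u,v,z in((248,310,.1),(235,300,.11),(215,185,.1),(313,280,0),(240,208,.03)):
    d=Rm@np.array([(u-c["cx"])/c["fx"],-(v-c["cy"])/c["fy"],-1]);print(e+d*(z-e[2])/d[2])
E
```

```text
t 0.1 TCP nest mm [-278.2 -777.4  221.6] tilt [-0.0005  0.0016] f [ 0.   -0.7   0.49] w 1.001569788997266
target [ 0.576 -0.127  0.25 ] tool shift [ 0.5208 -0.3728 -0.0278] twist [-1.5000e-03 -9.0000e-04 -1.1905e+00]
[0.4124953  0.41955981 0.1       ]
[0.4431168 0.4112461 0.11     ]
[ 0.74820832 -0.10059896  0.1       ]
[0.34392521 0.16494535 0.        ]
[ 0.66023571 -0.09588957  0.03      ]
```

Emit:
apply_moves(
  dp=[
    [0.033, -0.023, -0.003],
    [0.033, -0.023, -0.003],
    [0.033, -0.023, -0.003],
    [0.033, -0.023, -0.003],
    [0.033, -0.023, -0.003],
    [0.033, -0.023, -0.003],
    [0.033, -0.023, -0.003],
    [0.033, -0.023, -0.003],
    [0.033, -0.023, -0.003],
    [0.033, -0.023, -0.003],
  ],
  twist=[
    [0, 0, 0],
    [0, 0, 0],
    [0, 0, 0],
    [0, 0, 0],
    [0, 0, 0],
    [0, 0, 0],
    [0, 0, 0],
    [0, 0, 0],
    [0, 0, 0],
    [0, 0, 0],
  ],
  fingers=[1, 1, 1, 1, 1, 1, 1, 1, 1, 1],
)

```text
time: 1.1
position: [0.4309, -0.3149, 0.2524]
tool_rot: [-3.113, -0.424, 0.001]
ft_force: [1.4, -0.4, 0.8]
grip_width: 0.169
grip_force: 0.0
```

Emit:
apply_moves(
  dp=[
    [0.033, -0.023, 0],
    [0.033, -0.023, 0],
    [0.033, -0.023, 0],
    [0.033, -0.023, 0],
    [0.033, -0.023, 0],
    [0, 0, 0],
    [0, 0, 0],
    [0, 0, 0],
    [0, 0, 0],
    [0, 0, 0],
  ],
  twist=[
    [0, 0, 0],
    [0, 0, 0],
    [0, 0, 0],
    [0, 0, 0],
    [0, 0, 0],
    [0, 0, -0.13],
    [0, 0, -0.13],
    [0, 0, -0.13],
    [0, 0, -0.13],
    [0, 0, -0.13],
  ],
  fingers=[1, 1, 1, 1, 1, 1, 1, 1, 1, 1],
)

```text
time: 2.1
position: [0.5582, -0.1614, 0.252]
tool_rot: [-2.81, -1.403, 0.001]
ft_force: [-0.3, 0.4, 0.2]
grip_width: 0.006
grip_force: 0.0
```

Emit:
apply_moves(
  dp=[
    [0, 0, 0],
    [0, 0, 0],
    [0, 0, 0],
    [0, 0, 0],
  ],
  twist=[
    [0, 0, -0.13],
    [0, 0, -0.13],
    [0, 0, -0.13],
    [0, 0, -0.13],
  ],
  fingers=[1, 1, 1, 1],
)

```text
time: 2.5
position: [0.5582, -0.1615, 0.252]
tool_rot: [-2.355, -2.078, 0.001]
ft_force: [-0.6, -0.1, -1.0]
grip_width: 0.002
grip_force: 0.0
```

```bash
python3 - <<'E'
from h import *
to([67,-238,140],np.pi/2)
st=ctrl.get_state();cv2.imwrite("pics/w1.png",cv2.resize(get_image("wrist")[:,:,::-1],None,fx=1.4,fy=1.4))
C=cam("wrist",st)
for o in(-25,-35,-45,-55): print(o,(1.4*proj(C,nest(P0,np.array([[47,o-160,68],[87,o-160,68]])/1e3))).round().tolist())
print((1.4*proj(C,nest(P0,np.array([[-62,-22,88],[-94,-72,41],[34,-212,8],[98,-212,51]])/1e3))).round().tolist())
E
```

```text
t 2.5 TCP nest mm [  53.2 -273.8  252. ] tilt [-0.001   0.0002] f [-0.63 -0.1  -1.02] w 0.002320995840914896
target [ 0.576 -0.127  0.14 ] tool shift [0.036  0.0134 0.112 ] twist [-0.001  -0.0001 -0.0151]
-25 [[376.0, 165.0], [426.0, 164.0]]
-35 [[376.0, 178.0], [426.0, 177.0]]
-45 [[376.0, 191.0], [426.0, 190.0]]
-55 [[376.0, 204.0], [426.0, 203.0]]
[[202.0, -98.0], [195.0, 19.0], [364.0, 199.0], [437.0, 199.0]]
```

View pics/w1.png

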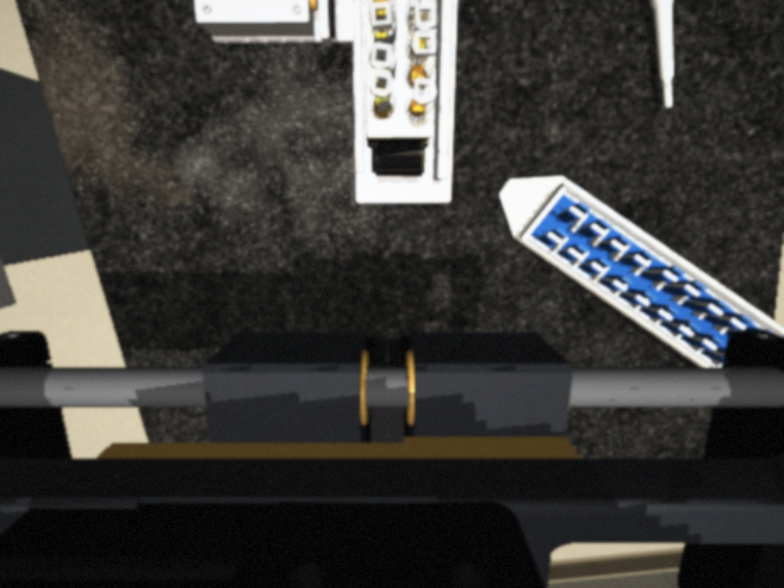

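The wrist view agrees with the fitted pose: the lane end is at v≈201 (199 predicted). The grip's outer end is at v≈177, so the rack is about 36 mm short of home. The blue rack's tip at (505,200) sits just right of the gripper body, so I'll push slightly on the left side of the grip.

Emit:
apply_moves(
  dp=[
    [0.02, 0.004, 0.02],
    [0.014, 0, 0.035],
    [0, 0, 0.035],
    [0, 0, 0.035],
    [0, 0, 0.035],
    [0, 0, 0.034],
    [0, 0, 0],
  ],
  twist=[
    [0, 0, -0.015],
    [0, 0, 0],
    [0, 0, 0],
    [0, 0, 0],
    [0, 0, 0],
    [0, 0, 0],
    [0, 0, 0],
  ],
  fingers=[1, 1, 1, 1, 1, 1, 1],
)

```text
time: 3.25
position: [0.5623, -0.1276, 0.0535]
tool_rot: [-2.341, -2.082, 0.008]
ft_force: [-1.0, 0.4, 0.5]
grip_width: 0.006
grip_force: 0.0
```

```bash
python3 - <<'E'
from h import *
to([57,-168.5,58],np.pi/2)
E
```

```text
t 3.25 TCP nest mm [  53.6 -239.7   53.5] tilt [-0.0097  0.0028] f [-0.99  0.45  0.47] w 0.005763428698061669
target [ 0.573 -0.057  0.058] tool shift [ 0.0712  0.0029 -0.0044] twist [-0.01   -0.0017 -0.0073]
```

Emit:
apply_moves(
  dp=[
    [0.015, 0.003, -0.003],
    [0.01, 0, 0],
    [0.006, 0, 0],
    [0.006, 0, 0],
    [0.006, 0, 0],
    [0.006, 0, 0],
    [0.006, 0, 0],
    [0.006, 0, 0],
  ],
  twist=[
    [0, 0, -0.007],
    [0, 0, 0],
    [0, 0, 0],
    [0, 0, 0],
    [0, 0, 0],
    [0, 0, 0],
    [0, 0, 0],
    [0, 0, 0],
  ],
  fingers=[1, 1, 1, 1, 1, 1, 1, 1],
)

```text
time: 4.05
position: [0.5767, -0.0693, 0.0621]
tool_rot: [2.338, 2.095, -0.001]
ft_force: [-0.4, -4.2, 3.3]
grip_width: 0.006
grip_force: 2.3
```

```bash
python3 - <<'E'
from h import *
to([57,-168.5,58],np.pi/2)
E
```

```text
t 4.05 TCP nest mm [  61.6 -180.1   62.1] tilt [ 0.0008 -0.0019] f [-0.42 -4.21  3.29] w 0.005598171245264161
target [ 0.573 -0.057  0.058] tool shift [ 0.0116 -0.0046  0.0041] twist [ 0.001   0.0018 -0.0001]
```

Emit:
apply_moves(
  dp=[
    [0.004, 0, 0.002],
    [0.004, 0, 0.001],
    [0.003, 0, 0],
    [0.002, 0, 0],
  ],
  twist=[
    [0, 0, 0],
    [0, 0, 0],
    [0, 0, 0],
    [0, 0, 0],
  ],
  fingers=[1, 1, 1, 1],
)

```text
time: 4.45
position: [0.5771, -0.0605, 0.0585]
tool_rot: [2.337, 2.092, -0.01]
ft_force: [-1.8, -15.7, 6.5]
grip_width: 0.006
grip_force: 7.8
```

```bash
python3 - <<'E'
from h import *
to([57,-168.5,58],np.pi/2)
E
```

```text
t 4.45 TCP nest mm [  61.  -171.4   58.5] tilt [-0.0017 -0.0074] f [ -1.85 -15.72   6.49] w 0.006301770029445404
target [ 0.573 -0.057  0.058] tool shift [ 0.0029 -0.004   0.0005] twist [-0.0009  0.0076 -0.0011]
```

Emit:
apply_moves(
  dp=[
    [0.001, 0, 0],
    [0, 0, 0],
    [0, 0, 0],
  ],
  twist=[
    [0, 0, 0],
    [0, 0, 0],
    [0, 0, 0],
  ],
  fingers=[1, 1, 1],
)

```text
time: 4.75
position: [0.5771, -0.0606, 0.0585]
tool_rot: [2.339, 2.091, -0.01]
ft_force: [-2.3, -14.1, 5.7]
grip_width: 0.005
grip_force: 7.2
```

```bash
python3 - <<'E'
from h import *
to([57,-168.5,58],np.pi/2)
i=get_image("side")[:,:,::-1][185:300,165:305]
cv2.imwrite("pics/s2.png",cv2.resize(i,None,fx=5,fy=5,interpolation=cv2.INTER_CUBIC))
E
```

```text
t 4.75 TCP nest mm [  61.  -171.4   58.5] tilt [-0.0019 -0.0079] f [ -2.33 -14.05   5.66] w 0.004979887641901497
target [ 0.573 -0.057  0.058] tool shift [ 0.0029 -0.004   0.0005] twist [-0.001   0.0081 -0.0024]
```

View pics/s2.png

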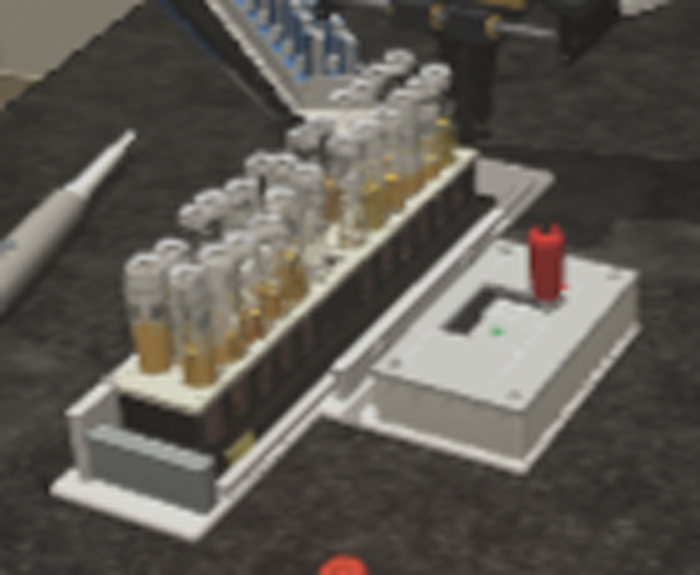

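The rack's end now appears right behind the grey stop (deck edge at about (115-205,385-410) in the crop), and it held against 14 N. I'll press a bit harder to confirm it doesn't move.

Emit:
apply_moves(
  dp=[
    [0.002, 0, 0],
    [0.002, 0, 0],
    [0, 0, 0],
  ],
  twist=[
    [0, 0, 0],
    [0, 0, 0],
    [0, 0, 0],
  ],
  fingers=[1, 1, 1],
)

```text
time: 5.1
position: [0.5771, -0.0605, 0.0585]
tool_rot: [2.339, 2.086, -0.017]
ft_force: [-2.9, -20.7, 7.2]
grip_width: 0.007
grip_force: 10.3
```

```bash
python3 - <<'E'
from h import *
to([57,-168.5,58],np.pi/2)
# rack travel between side pics by template flow of deck/tubes vs predicted
C=cam("side");a=cv2.imread("pics/side0.png");b=get_image("side")[:,:,::-1]
b=np.ascontiguousarray(b)
pts=[(195,258),(200,258),(215,267),(219,268),(205,262)]
for u,v in pts:
    t=a[v-5:v+6,u-6:u+7]; r=cv2.matchTemplate(b[v-15:v+25,u-20:u+20],t,cv2.TM_CCOEFF_NORMED);_,s,_,m=cv2.minMaxLoc(r)
    print((u,v),round(s,2),m[0]+6-20,m[1]+5-15)
for z in(20,30,60): print(z,[(proj(C,nest(P0,np.array([37,130+d,z])/1e3))-proj(C,nest(P0,np.array([37,130,z])/1e3))).round(1).tolist() for d in(30,36)])
E
```

```text
t 5.1 TCP nest mm [  60.9 -171.3   58.5] tilt [-0.0029 -0.0127] f [ -2.88 -20.68   7.24] w 0.006969307644397228
target [ 0.573 -0.057  0.058] tool shift [ 0.0028 -0.004   0.0005] twist [-0.0015  0.013  -0.0044]
(195, 258) 0.99 -7 6
(200, 258) 0.99 -7 6
(215, 267) 0.84 5 -4
(219, 268) 0.98 -6 6
(205, 262) 0.93 -6 6
20 [[[-6.7, 6.7]], [[-8.1, 8.1]]]
30 [[[-6.7, 6.6]], [[-8.1, 8.0]]]
60 [[[-6.9, 6.5]], [[-8.3, 7.8]]]
```

Stopped at 20 N with no motion (<0.1 mm), so the rack is home. Backing off, lifting and turning for the knob.

Emit:
apply_moves(
  dp=[
    [-0.02, 0, 0],
    [-0.025, 0, 0],
    [0, 0, -0.035],
    [0, 0, -0.035],
    [0, 0, -0.035],
    [0, 0, -0.025],
    [0, 0, 0],
    [0, 0, 0],
    [0, 0, 0],
    [0, 0, 0],
  ],
  twist=[
    [0, 0, 0],
    [0, 0, 0],
    [0, 0, 0],
    [0, 0, 0],
    [0, 0, 0],
    [0, 0, 0],
    [0, 0, 0.131],
    [0, 0, 0.131],
    [0, 0, 0.131],
    [0, 0, 0.131],
  ],
  fingers=[1, 1, 1, 1, 1, 1, 0.82, 0.82, 0.82, 0.82],
)

```text
time: 6.15
position: [0.5731, -0.0921, 0.1874]
tool_rot: [-2.801, -1.415, -0.0]
ft_force: [-0.6, 0.0, -0.1]
grip_width: 0.173
grip_force: 0.0
```

Emit:
apply_moves(
  dp=[
    [0, 0, 0],
    [0, 0, 0],
    [0, 0, 0],
    [0, 0, 0],
    [0, 0, 0],
    [0, 0, 0],
    [0, 0, 0],
    [0, 0, 0],
    [0, 0, 0],
  ],
  twist=[
    [0, 0, 0.131],
    [0, 0, 0.131],
    [0, 0, 0.131],
    [0, 0, 0.131],
    [0, 0, 0.131],
    [0, 0, 0.131],
    [0, 0, 0.131],
    [0, 0, 0.131],
    [0, 0, 0],
  ],
  fingers=[0.82, 0.82, 0.82, 0.82, 0.82, 0.82, 0.82, 0.82, 0.82],
)

```text
time: 7.05
position: [0.5731, -0.0924, 0.1874]
tool_rot: [-3.135, 0.169, 0.002]
ft_force: [0.1, -0.5, -0.9]
grip_width: 0.182
grip_force: 0.0
```

```bash
python3 - <<'E'
from h import *
to([-92,-22,180],0); print(ctrl.get_state()["joint_positions"].round(2))
E
```

```text
t 7.05 TCP nest mm [  60.5 -203.5  187.4] tilt [-0.0014  0.0026] f [ 0.11 -0.46 -0.92] w 0.18249617191825301
target [0.441 0.105 0.18 ] tool shift [-0.1522 -0.1818  0.0081] twist [-0.0024  0.0017  0.002 ]
[ 0.53  0.23 -0.48  1.66  0.11  1.28 -1.65]
```

Emit:
apply_moves(
  dp=[
    [-0.025, -0.03, 0],
    [-0.025, -0.03, 0],
    [-0.025, -0.03, 0],
    [-0.025, -0.03, 0],
    [-0.025, -0.03, 0],
    [-0.027, -0.032, 0.008],
    [0, 0, 0],
  ],
  twist=[
    [0, 0, 0],
    [0, 0, 0],
    [0, 0, 0],
    [0, 0, 0],
    [0, 0, 0],
    [0, 0, 0],
    [0, 0, 0],
  ],
  fingers=[0.82, 0.82, 0.82, 0.82, 0.82, 0.82, 0.82],
)

```text
time: 7.75
position: [0.4381, 0.1089, 0.1794]
tool_rot: [-3.137, 0.151, 0.005]
ft_force: [0.6, -1.4, 0.2]
grip_width: 0.18
grip_force: 0.0
```

```bash
python3 - <<'E'
from h import *
to([-92,-22,64],0); st=ctrl.get_state();im=get_image("wrist");cv2.imwrite("pics/w3.png",cv2.resize(im[:,:,::-1],None,fx=1.4,fy=1.4))
C=cam("wrist",st); print((1.4*proj(C,nest(P0,np.array([[-62,-22,88],[-72,-22,88],[-6,-72,41],[-6,72,41],[34,165,37.5]])/1e3))).round().tolist())
E
```

```text
t 7.75 TCP nest mm [-95.7 -18.1 179.4] tilt [-0.0029  0.0011] f [ 0.56 -1.38  0.18] w 0.17982985635584423
target [0.441 0.105 0.064] tool shift [0.004  0.0041 0.1154] twist [-0.0008  0.003   0.0134]
[[392.0, 253.0], [392.0, 269.0], [466.0, 163.0], [256.0, 159.0], [114.0, 95.0]]
```

View pics/w3.png

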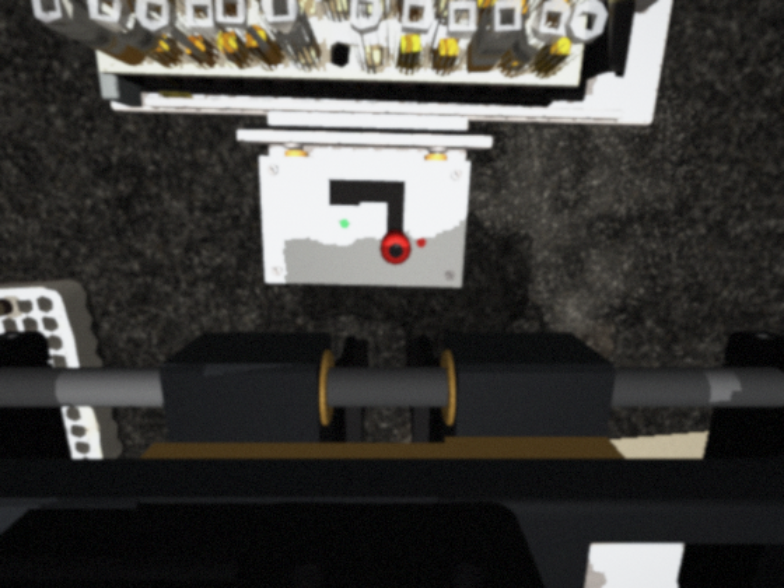

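The knob top is at (396,247) against (392,253) predicted, and the housing corners shift the same way, about 2-3 mm. I'll aim at y≈-23.5 and let the gap between the fingers centre the knob.

Emit:
apply_moves(
  dp=[
    [0.004, 0.005, 0.02],
    [0, 0, 0.03],
    [0, 0, 0.03],
    [0, 0, 0.025],
    [0, 0, 0.01],
    [0, 0, 0],
    [0, 0, 0],
  ],
  twist=[
    [0, 0, 0.013],
    [0, 0, 0],
    [0, 0, 0],
    [0, 0, 0],
    [0, 0, 0],
    [0, 0, 0],
    [0, 0, 0],
  ],
  fingers=[0.82, 0.82, 0.82, 0.82, 0.82, 0.82, 0.82],
)

```text
time: 8.5
position: [0.4465, 0.0973, 0.0663]
tool_rot: [-3.135, 0.191, -0.001]
ft_force: [-0.0, -0.9, -0.1]
grip_width: 0.177
grip_force: 0.0
```

```bash
python3 - <<'E'
from h import *
to([-77.5,-22.5,64],0); print(ctrl.get_state()["joint_positions"].round(2))
E
```

```text
t 8.5 TCP nest mm [-86.1 -28.7  66.3] tilt [0.001  0.0005] f [-0.01 -0.88 -0.07] w 0.17702077369507968
target [0.456 0.103 0.064] tool shift [ 0.0086 -0.0063  0.0023] twist [-0.0006 -0.0009 -0.0124]
[ 0.36  0.09 -0.66  2.07  0.07  0.99 -2.02]
```

Emit:
apply_moves(
  dp=[
    [0, -0.005, 0.002],
    [0, 0, 0],
    [0, 0, 0],
  ],
  twist=[
    [0, 0, -0.012],
    [0, 0, 0],
    [0, 0, 0],
  ],
  fingers=[0.82, 0.82, 0.82],
)

```text
time: 8.8
position: [0.4467, 0.1025, 0.0642]
tool_rot: [3.137, -0.172, 0.002]
ft_force: [0.0, 0.0, 0.1]
grip_width: 0.18
grip_force: 0.0
```

```bash
python3 - <<'E'
from h import *
to([-77.5,-22.5,64],0)
st=ctrl.get_state();im=get_image("wrist");cv2.imwrite("pics/w4.png",cv2.resize(im[:,:,::-1],None,fx=1.4,fy=1.4))
E
```

```text
t 8.8 TCP nest mm [-86.4 -23.5  64.2] tilt [ 0.0013 -0.0001] f [0.01 0.04 0.1 ] w 0.18012078160658554
target [0.456 0.103 0.064] tool shift [ 0.0089 -0.001   0.0002] twist [ 0.     -0.0013 -0.    ]
```

View pics/w4.png

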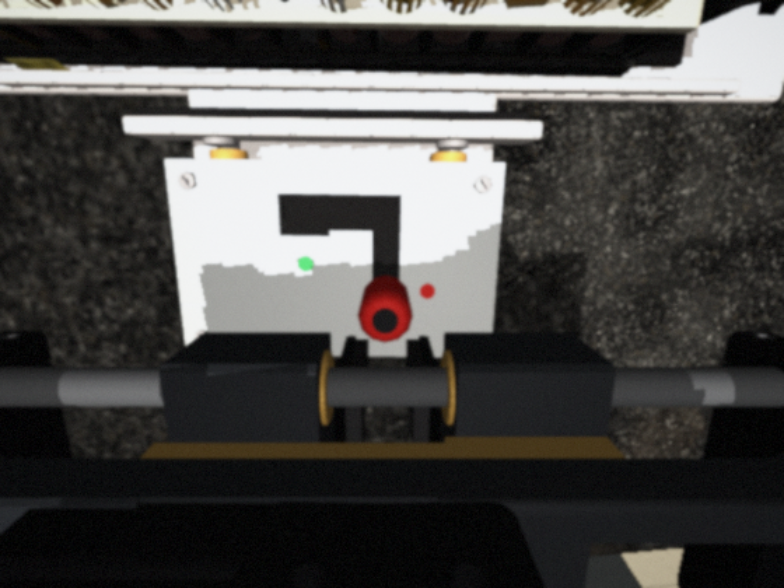

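The knob (u≈386) is centred between the fingers (mid u≈387). Pushing along +x.

Emit:
apply_moves(
  dp=[
    [0.006, 0, 0],
    [0.006, 0, 0],
    [0.006, 0, 0],
    [0.006, 0, 0],
    [0.006, 0, 0],
    [0.005, 0, 0],
    [0, 0, 0],
  ],
  twist=[
    [0, 0, 0],
    [0, 0, 0],
    [0, 0, 0],
    [0, 0, 0],
    [0, 0, 0],
    [0, 0, 0],
    [0, 0, 0],
  ],
  fingers=[0.82, 0.82, 0.82, 0.82, 0.82, 0.82, 0.82],
)

```text
time: 9.55
position: [0.4805, 0.0984, 0.0632]
tool_rot: [-3.137, 0.173, 0.004]
ft_force: [-6.0, 0.5, 4.0]
grip_width: 0.184
grip_force: 3.3
```

```bash
python3 - <<'E'
from h import *
to([-43,-22.5,64],0)
E
```

```text
t 9.55 TCP nest mm [-52.4 -23.9  63.2] tilt [-0.0025  0.0002] f [-6.02  0.51  4.05] w 0.18362685151012023
target [0.49  0.099 0.064] tool shift [ 0.0094 -0.0014 -0.0008] twist [ 0.0001  0.0025 -0.001 ]
```

Emit:
apply_moves(
  dp=[
    [0.004, 0, 0],
    [0.004, 0, 0],
    [0.003, 0, 0],
    [0, 0, 0],
  ],
  twist=[
    [0, 0, 0],
    [0, 0, 0],
    [0, 0, 0],
    [0, 0, 0],
  ],
  fingers=[0.82, 0.82, 0.82, 0.82],
)

```text
time: 9.95
position: [0.4902, 0.0975, 0.0631]
tool_rot: [3.136, -0.172, -0.007]
ft_force: [-8.1, 1.1, 5.7]
grip_width: 0.184
grip_force: 4.5
```

```bash
python3 - <<'E'
from h import *
to([-43,-22.5,64],0)
st=ctrl.get_state();im=get_image("wrist");cv2.imwrite("pics/w5.png",cv2.resize(im[:,:,::-1],None,fx=1.4,fy=1.4))
E
```

```text
t 9.95 TCP nest mm [-42.7 -23.8  63.1] tilt [-0.0043 -0.0002] f [-8.1   1.07  5.69] w 0.1840195176463288
target [0.49  0.099 0.064] tool shift [-0.0004 -0.0013 -0.0009] twist [ 0.0006  0.0042 -0.0004]
```

View pics/w5.png

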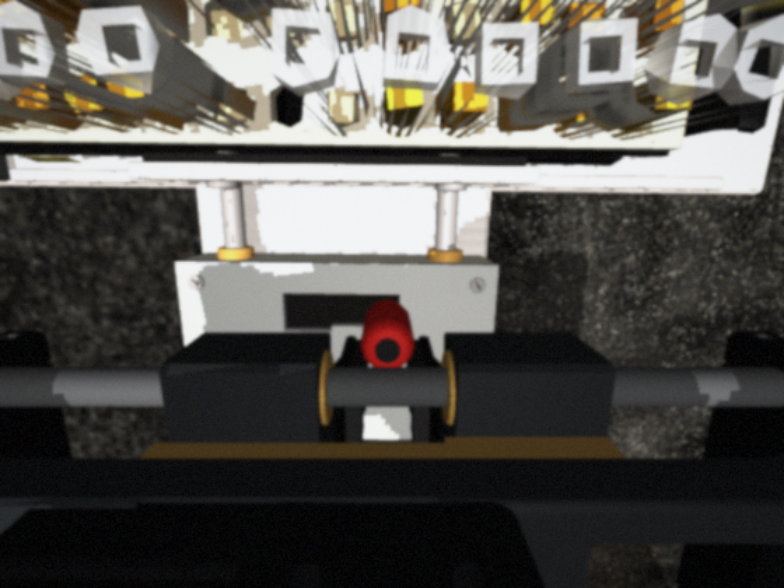

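The clamp bar has reached the rack, and the knob (388,345) is about level with the side leg. Creeping on to feel the far wall.

Emit:
apply_moves(
  dp=[
    [0.0015, 0, 0],
    [0, 0, 0],
  ],
  twist=[
    [0, 0, 0],
    [0, 0, 0],
  ],
  fingers=[0.82, 0.82],
)

```text
time: 10.2
position: [0.4913, 0.0974, 0.0631]
tool_rot: [3.136, -0.172, -0.007]
ft_force: [-8.6, 0.8, 5.0]
grip_width: 0.183
grip_force: 4.7
```

Emit:
apply_moves(
  dp=[
    [0.0015, 0, 0],
    [0, 0, 0],
  ],
  twist=[
    [0, 0, 0],
    [0, 0, 0],
  ],
  fingers=[0.82, 0.82],
)

```text
time: 10.4
position: [0.4927, 0.0972, 0.0631]
tool_rot: [3.136, -0.172, -0.008]
ft_force: [-8.5, 0.2, 4.9]
grip_width: 0.181
grip_force: 4.8
```

Emit:
apply_moves(
  dp=[
    [0.0015, 0, 0],
    [0, 0, 0],
  ],
  twist=[
    [0, 0, 0],
    [0, 0, 0],
  ],
  fingers=[0.82, 0.82],
)

```text
time: 10.6
position: [0.4939, 0.0971, 0.0631]
tool_rot: [3.136, -0.172, -0.008]
ft_force: [-8.9, 0.9, 7.1]
grip_width: 0.178
grip_force: 5.0
```

Emit:
apply_moves(
  dp=[
    [0.0015, 0, 0],
    [0, 0, 0],
  ],
  twist=[
    [0, 0, 0],
    [0, 0, 0],
  ],
  fingers=[0.82, 0.82],
)

```text
time: 10.8
position: [0.4943, 0.0971, 0.0629]
tool_rot: [3.136, -0.172, -0.012]
ft_force: [-11.9, 1.6, 8.7]
grip_width: 0.182
grip_force: 7.2
```

Emit:
apply_moves(
  dp=[
    [0.0015, 0, 0],
    [0, 0, 0],
  ],
  twist=[
    [0, 0, 0],
    [0, 0, 0],
  ],
  fingers=[0.82, 0.82],
)

```text
time: 11.0
position: [0.4946, 0.0971, 0.0628]
tool_rot: [3.135, -0.172, -0.016]
ft_force: [-14.9, 1.0, 12.0]
grip_width: 0.18
grip_force: 9.0
```

Far wall felt at x≈0.494. Easing back to mid-leg and moving sideways.

Emit:
apply_moves(
  dp=[
    [-0.0035, 0, 0],
    [0, -0.003, 0],
    [0, -0.003, 0],
    [0, -0.003, 0],
    [0, 0, 0],
  ],
  twist=[
    [0, 0, 0],
    [0, 0, 0],
    [0, 0, 0],
    [0, 0, 0],
    [0, 0, 0],
  ],
  fingers=[0.82, 0.82, 0.82, 0.82, 0.82],
)

```text
time: 11.5
position: [0.4943, 0.1067, 0.0629]
tool_rot: [3.137, -0.171, -0.008]
ft_force: [-8.7, 1.0, 5.3]
grip_width: 0.184
grip_force: 7.1
```

```bash
python3 - <<'E'
from h import *
to([-40,14,64],0)
E
```

```text
t 11.5 TCP nest mm [-39.6 -14.2  62.9] tilt [-0.0053 -0.    ] f [-8.69  1.    5.31] w 0.1841803733036375
target [0.497 0.135 0.064] tool shift [-0.0004 -0.0282 -0.0011] twist [0.0006 0.0053 0.0005]
```

Emit:
apply_moves(
  dp=[
    [0, -0.004, 0],
    [0, -0.004, 0],
    [0, -0.004, 0],
    [0, -0.004, 0],
    [0, -0.004, 0],
    [0, -0.004, 0],
    [0, -0.003, 0],
    [0, 0, 0],
    [0, 0, 0],
  ],
  twist=[
    [0, 0, 0],
    [0, 0, 0],
    [0, 0, 0],
    [0, 0, 0],
    [0, 0, 0],
    [0, 0, 0],
    [0, 0, 0],
    [0, 0, 0],
    [0, 0, 0],
  ],
  fingers=[0.82, 0.82, 0.82, 0.82, 0.82, 0.82, 0.82, 0.82, 0.82],
)

```text
time: 12.4
position: [0.4973, 0.1335, 0.0629]
tool_rot: [3.137, -0.171, -0.008]
ft_force: [-9.7, 1.0, 5.7]
grip_width: 0.184
grip_force: 7.0
```

```bash
python3 - <<'E'
from h import *
to([-40,14,64],0)
st=ctrl.get_state();im=get_image("wrist");cv2.imwrite("pics/w6.png",cv2.resize(im[:,:,::-1],None,fx=1.4,fy=1.4))
E
```

```text
t 12.4 TCP nest mm [-39.5  12.8  62.9] tilt [-0.0051  0.0001] f [-9.73  1.01  5.72] w 0.1838081558264064
target [0.497 0.135 0.064] tool shift [-0.0005 -0.0012 -0.0011] twist [0.0005 0.0051 0.0004]
```

View pics/w6.png

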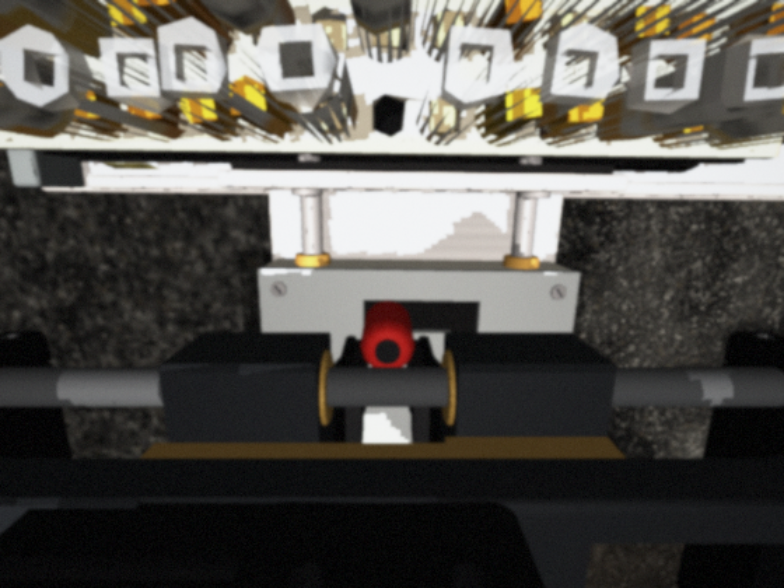

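The knob (388,345) is at the slot's end wall side, about 36.7 mm of side travel. Backing straight off so the spring seats it.

Emit:
apply_moves(
  dp=[
    [-0.002, 0, 0],
    [-0.002, 0, 0],
    [-0.003, 0, 0],
    [-0.004, 0, 0],
    [-0.01, 0, 0],
    [-0.015, 0, 0],
    [0, 0, 0],
  ],
  twist=[
    [0, 0, 0],
    [0, 0, 0],
    [0, 0, 0],
    [0, 0, 0],
    [0, 0, 0],
    [0, 0, 0],
    [0, 0, 0],
  ],
  fingers=[0.82, 0.82, 0.82, 0.82, 0.82, 0.82, 0.82],
)

```text
time: 13.15
position: [0.4629, 0.1365, 0.0635]
tool_rot: [3.136, -0.171, 0.001]
ft_force: [-0.3, -0.5, -0.1]
grip_width: 0.178
grip_force: 0.0
```

```bash
python3 - <<'E'
from h import *
to([-80,14,64],0)
st=ctrl.get_state();im=get_image("wrist");cv2.imwrite("pics/w7.png",cv2.resize(im[:,:,::-1],None,fx=1.4,fy=1.4))
E
```

```text
t 13.15 TCP nest mm [-74.   12.1  63.5] tilt [ 0.0003 -0.0009] f [-0.28 -0.46 -0.06] w 0.1777277350212933
target [0.457 0.139 0.064] tool shift [-0.006  -0.0019 -0.0005] twist [ 0.0009 -0.0004  0.0003]
```

View pics/w7.png

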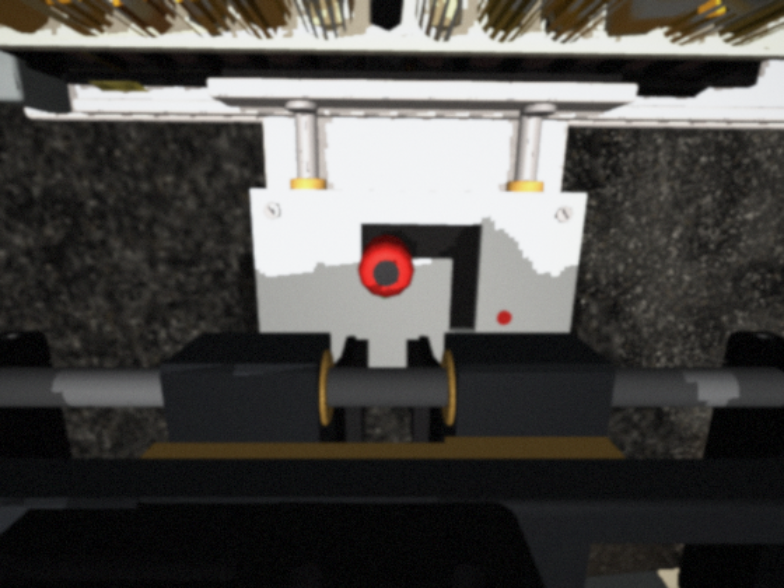

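The knob is latched in the seat at (386,266) beside the slot end, with the bar extended onto the rack and no force on the tool. Lifting clear, then handing in.

Emit:
apply_moves(
  dp=[
    [-0.005, 0, -0.02],
    [0, 0, -0.03],
    [0, 0, -0.03],
    [0, 0, 0],
    [0, 0, 0],
  ],
  twist=[
    [0, 0, 0],
    [0, 0, 0],
    [0, 0, 0],
    [0, 0, 0],
    [0, 0, 0],
  ],
  fingers=[0.82, 0.82, 0.82, 0.82, 0.82],
)

```text
time: 13.7
position: [0.4604, 0.1368, 0.1442]
tool_rot: [-3.137, 0.174, -0.004]
ft_force: [-0.2, 0.6, -0.2]
grip_width: 0.18
grip_force: 0.0
```

```bash
python3 - <<'E'
from bench import ctrl
print(ctrl.close_job())
E
```

```text
the job is handed in; nothing more can be done
None
```

I pushed the rack home against the end stop, where it held at 20 N, latched the knob in its seat with the clamp bar on the rack, and handed the job in at about 14 s; the judge's verdict was not shown.

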